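Fit the upper guide of a stirrer stand and hold the stirrer shaft through both guides

ROBOT

A 7-joint arm with a two-finger parallel gripper is mounted at the origin on a cart in front of the work surface, level with it; the furniture and walls round the work are solid. World frame = base frame: x ahead of the robot, y to its left, z up, the work surface at z = 0. Lengths are in m, angles in rad, forces in N, time in s.
With the tool pointing down it reaches from about 0.375 to 0.925 m from the base axis. Payload 3.1 kg.
Tool frame: the origin (TCP) lies midway between the tips of the shut fingers; the grasp point (between the pads) lies 19 mm behind it; z points along the fingers, y is the direction in which the jaws open and shut (so a half turn about z gives the same grasp; the last joint's range is limited). The gripper opens to 85 mm and grips with 20 to 120 N. Pads are 22 mm wide; open, the fingers measure 114 mm over their backs; the gripper's body (76 mm by 85 mm) begins 54 mm behind the grasp point. The pads swing forward as they close: fully open they stand 13 mm farther back than shut.
Start: joints at [1.231, 0.383, 0.044, 1.598, -0.018, 1.161, -0.05], TCP at [0.156, -0.631, 0.207] pointing down, gripper open.
Joint ranges: [-2.61, 2.61], [-0.41, 2.15], [-1.48, 1.57], [0, 2.5], [-1.57, 4.71], [0.05, 1.97], [-2.85, 2.85]. Speed limits (rad/s): [2.79, 2.79, 3.14, 3.14, 3.14, 3.14, 3.14].

INTERFACE

Orientations are given as a rotation vector (axis times angle).
In Python, from cell import robot, viewer, ticket gives the robot as it stands.
- The arm moves only by the tool step_arm, never from a script. Its argument "commands" is a list of rows, each an object of numbers: "dx", "dy", "dz": the shift along the tool's x, y, z in units of 25 mm (1.0 is 25 mm); "rx", "ry", "rz": the turn, a rotation vector about the tool's x, y, z in units of 8 degrees (1.0 is 8 degrees); "claw": the closure, from 0 (fully open) to 1 (shut). In form: [{"dx": .., "dy": .., "dz": .., "rx": .., "ry": .., "rz": .., "claw": ..}, ...]. A call has 1 to 12 rows; each row is the pose to reach, as a shift and turn from the pose measured when the call began, along the tool's axes at that moment; what a row does not reach only later rows make up. A row lasts 1/8 s, in which the tool goes at most 62.5 mm and 10.7 degrees, less where a joint would pass 70% of its speed; a pose out of reach is approached as far as the arm can. A call with a gripper value outside its range is refused whole. The fingers move at their own pace and stop on an object; "force" is the grip in N (left out, the last holds). Time passes only in rows, so rows that repeat a pose let the fingers close. It gives the time, the measured TCP pose, the force and the opening at its end, in the units of the state.
- robot.read_state(): the state, without advancing time (a new reading comes with each control period).
- viewer.get_image(name): name is "scene" or "top" or "wrist"; returns (picture, depth): 384x512x3 uint8, red, green, blue; 384x512 float32, m along the optical axis (not along the pixel's ray), 0 where there is no reading.
- viewer.camera_info(name): a dict with "K" (3x3 intrinsics, pixels), "k1" (the pictures are not rectified: a ray, as slopes to the right and down, at radius r is drawn at 1 + k1 r^2 times it, then the intrinsics apply), "R" (3x3) and "t" (3): a world point X has camera coordinates R X + t. Camera axes: x right, y down, z forward; pixel columns grow to the right and rows downward; lengths in m; the calibration is good to about 2 mm. A picture is of the moment at which its call begins: read the wrist's pose just before it. camera_info takes no time and is no camera call; for the wrist camera it gives the pose at the moment of the call.
- ticket.job_done(): hands the job in, once; it reports no verdict.
The state is a dict: "t": time; "joint_positions": joint angles; "dq": joint speeds; "joint_torque": joint torques, N m; "ee_pos": TCP position; "tcp_rot": TCP orientation; "contact_force": force on the tool from outside, world axes, zero at the start; "wrist_torque": the same for the moment, N m; "opening": finger opening in m.
Only numpy, scipy, OpenCV 4.12 (cv2) and the standard library are available. Lean on these libraries where they do the work, as an engineer would, in place of code of your own. Each camera call takes 0.05 s, during which the arm holds its last target. There are 200 camera calls.

TASK

Get the stirrer stand ready for its paddle: hang the loose guide arm by its large eye on the stand's peg so that it lies flat in its cradle with its bush over the stand's own lower bush, and let go of it. Then take the long shaft out of the holder, thread it from above through the upper bush and on through the lower one, and finish while still holding it there upright and still, its tip well out below the lower bush but clear of the base plate so that a paddle could be pushed on from below. Leave the short shaft in the holder and don't disturb the other things on the bench.

Things in the scene. Friction and masses are not known exactly. Their poses are not given: they have to be found in the camera images.
- stand: Stirrer stand, fixed. Origin: centre of the underside of its grey base plate (180 x 110 x 10 mm, x along its length, z up; plate top at 10 mm). At x = +50 mm an aluminium column (34 x 34 mm) rises to 125 mm and carries the peg. The stirring axis is the vertical line at x = -50 mm, y = 0; the lower bush is fixed on it, 60 to 84 mm high.
- cradle (a point): Point on the stirring axis level with the cradle, 125 mm above the bench. The cradle for the guide arm is the column's top, a ledge 13 mm wide from the column towards this point, and a fork (two prongs 6 mm wide, 22 mm apart) on both sides of this point, all level at 125 mm.
- peg_top (a point): Top of the stand's steel peg: 14 mm diameter, cone-pointed (6 mm at the tip, full size 10 mm lower), standing from 125 to 168 mm above the bench; axis vertical.
- lower_bush (a point): Centre of the top mouth of the stand's lower bush (84 mm above the bench): bore 12.5 mm through, mouth flared to 20 mm over the top 6 mm, 24 mm long, outside 29 to 37 mm diameter.
- guide_center (a point): Centre, half-way up, of the loose aluminium guide arm (about 0.14 kg, 24 mm high), flat on the bench. x axis: from its bush (x = -50 mm) to its eye (x = +50 mm); z up. Middle web 14 mm wide, clear from x = -30 to +30 mm: grip here. It belongs in the cradle the same way round as the stand (x along the stand's x), same side up as it lies.
- guide_eye (a point): Centre of the underside of the guide arm's eye: plain through hole 17 mm in a round boss of 36 mm diameter (the larger hole). Seated on the stand it is 125 mm above the bench.
- guide_bush (a point): Centre of the top mouth of the guide arm's bush, 100 mm from the eye: bore 12.5 mm through, flared to 20 mm over the top 6 mm, 24 mm long, boss 29 to 37 mm diameter. Hung on the peg the arm can still shift and swing a little, so the bush follows a shaft that is moved by a few mm.
- holder: Grey plastic block, fixed, 60 x 110 x 50 mm, origin at the centre of its underside, long side along y. Two upright holes 11.5 mm wide and 40 mm deep at y = +27 and -27 mm; one holds the long shaft, the other the short one. (Room: an extraction hood hangs 0.6 m above the back of the bench on the right, y about -0.1 to -0.4 m; keep arm and wrist out of it when swinging across.)
- shaft_center (a point): Middle of the long shaft (180 mm long; 0.12 kg or so), upright in the holder: z points up along it to the head. Steel, 10 mm diameter, with a dark cylindrical head 16 mm diameter and 28 mm long at the top, for gripping; the head's top is 90 mm above this point (190 mm above the bench at the start).
- shaft_tip (a point): Lower end of the long shaft, on its axis, tapered from 10 mm to 5.6 mm over the last 9 mm. 180 mm below the head's top.
- short_shaft_center (a point): Middle of the short shaft, same shape but 115 mm long (top 125 mm above the bench); stays in the holder.
- vial: Glass vial with cap, 24 x 24 x 56 mm, bystander. Origin at the underside.
- boat: Square weighing boat, 48 x 48 x 18 mm, bystander. Origin at the underside.
- timer: Bench timer, 58 x 66 x 20 mm, bystander. Origin at the underside.
Things that resemble listed ones, but are neither listed nor needed, are in the scene too. What is shaped like the part that bears shaft_center but green is not meant. There is more than one size of the part that bears guide_center; the job needs the larger.

How it is judged:
On the way, in this order (a step that is already met when the one before it is completed fails the run):
1. the guide arm hangs by its eye on the peg, seated flat, its bush over the lower bush, and is released (horizontal distance between guide_eye and peg_top below 0.005 m and z of guide_eye in the frame of stand below 0.129 m and horizontal distance between guide_bush and lower_bush below 0.008 m and angle between guide_center's own z axis and vertical below 0.08 rad and contact force between the fingers and guide below 0.3 N), for 0.2 s.
2. the tip of the held long shaft has entered the upper bush from above (x of shaft_tip in the frame of guide_bush between -0.006 and 0.006 m and y of shaft_tip in the frame of guide_bush between -0.006 and 0.006 m and z of shaft_tip in the frame of guide_bush below -0.008 m and contact force between the fingers and shaft above 1 N and angle between shaft_center's own z axis and vertical below 0.15 rad and horizontal distance between guide_eye and peg_top below 0.005 m and z of guide_eye in the frame of stand below 0.129 m), for 0.05 s.
At the end, for the whole second after the job is handed in: Guide arm seated on the peg (eye within 5 mm, under 4 mm off the cradle), its bush within 8 mm of the stirring axis, not touched. Long shaft gripped, still, upright within 0.06 rad through both bushes, tip 6-42 mm above the base plate and within 6 mm of the axis. Short shaft in its holder (all of step 1 and horizontal distance between shaft_tip and lower_bush below 0.006 m and z of shaft_tip in the frame of stand between 0.016 and 0.052 m and angle between shaft_center's own z axis and vertical below 0.06 rad and horizontal distance between shaft_center and guide_bush below 0.008 m and contact force between the fingers and shaft above 1 N and linear speed of shaft below 0.02 m/s and horizontal distance between short_shaft_center and holder below 0.035 m and height (world z) of short_shaft_center below 0.075 m); the arm keeps its last pose, push and grip.
It fails at once if a bystander (vial, boat, timer) is pushed more than 30 mm (distance of any of vial, boat, timer from where it was at the start of the episode above 0.03 m).
It fails at once if the short shaft is pulled out of the holder (height (world z) of short_shaft_center above 0.1 m).
It also fails if it takes over 72 s, if anything falls off the work surface, if the arm or the gripper's body presses on something with over 40 N, if the wrist force passes 120 N, or if a joint passes its speed limit or range.

## Working session

There is one attempt and no reset: what is moved stays moved. The work goes in short steps, Python scripts to look and compute and a tool call to move; the robot and the scene stay as the last step left them, time stands still between calls to the robot, and variables do not carry over. Pictures are saved under pics/ and viewed, about 8 in all and at most 12, crops included, and the job is handed in when it is done.

Besides the shell and the picture viewer there is one more tool, called after "Emit:" by a JSON object that holds its "api" and its "payload". step_arm: Moves the arm, as the interface text tells. Its arguments: {"type":"object","properties":{"commands":{"type":"array"},"force":{"type":"number"}},"required":["commands"]}

```bash
mkdir -p pics; ls
cat > h.py <<'E'
import numpy as np, cv2
from cell import robot, viewer, ticket
from scipy.spatial.transform import Rotation as Rn
def grab(n,save=None):
    ci=viewer.camera_info(n); im,d=viewer.get_image(n)
    if save: cv2.imwrite('pics/'+save,im[:,:,::-1])
    return im,d,ci
def rays(ci,uv):
    K=np.array(ci['K']);uv=np.atleast_2d(np.float64(uv))
    p=(uv-K[:2,2])/np.array([K[0,0],K[1,1]]);q=p.copy()
    for _ in range(20): q=p/(1+ci['k1']*(q**2).sum(1,keepdims=True))
    return np.c_[q,np.ones(len(q))]
def world(ci,uv,d):
    R=np.array(ci['R']);t=np.array(ci['t']);return (rays(ci,uv)*np.reshape(d,(-1,1))-t)@R
def onplane(ci,uv,z):
    R=np.array(ci['R']);t=np.array(ci['t']);c=-R.T@t;r=rays(ci,uv)@R
    return c+r*((z-c[2])/r[:,2])[:,None]
def proj(ci,X):
    K=np.array(ci['K']);c=np.atleast_2d(X)@np.array(ci['R']).T+ci['t'];q=c[:,:2]/c[:,2:]
    q=q*(1+ci['k1']*(q**2).sum(1,keepdims=True));return q*[K[0,0],K[1,1]]+K[:2,2]
def cloud(ci,d):
    v,u=np.mgrid[:d.shape[0],:d.shape[1]]
    return world(ci,np.c_[u.ravel(),v.ravel()],d.ravel()).reshape(d.shape+(3,))
def delta(p,rv=None):
    "units for a world target TCP pose from now"
    s=robot.read_state();R=Rn.from_rotvec(s['tcp_rot'])
    o=R.inv().apply(np.array(p)-s['ee_pos'])/0.025
    w=np.zeros(3) if rv is None else np.degrees((R.inv()*rv).as_rotvec())/8
    return np.round(o,3),np.round(w,3)
def st():
    s=robot.read_state()
    for k in ('t','joint_positions','ee_pos','tcp_rot','contact_force','opening'): print(k,np.round(s[k],4))
    print(Rn.from_rotvec(s['tcp_rot']).as_matrix().round(3).tolist())
E
python3 - <<'E'
from h import *
st()
a=[grab(n) for n in('scene','top')]
import pickle;pickle.dump(a,open('a.pkl','wb'))
for n,x in zip(('scene','top'),a):
    cv2.imwrite(f'pics/{n}0.png',cv2.resize(x[0][:,:,::-1],(800,600),interpolation=cv2.INTER_CUBIC))
    ci=x[2];print(n,(-np.array(ci['R']).T@ci['t']).round(3),np.array(ci['K'])[0,0],ci['k1'])
E
```

```text
pics
t 0.0
joint_positions [ 1.2312  0.3839  0.0438  1.5996 -0.0179  1.1612 -0.0499]
ee_pos [ 0.1554 -0.6301  0.2057]
tcp_rot [-3.116e+00 -3.787e-01  7.000e-04]
contact_force [ 0.4186 -0.9633 -0.0967]
opening 0.0853
[[0.971, 0.24, -0.001], [0.24, -0.971, 0.003], [-0.0, -0.003, -1.0]]
scene [0.147 0.759 0.637] 382.97646398700863 0.038984184302438246
top [0.407 0.047 1.351] 445.6026704538619 -0.1623047714802609
```

View pics/scene0.png

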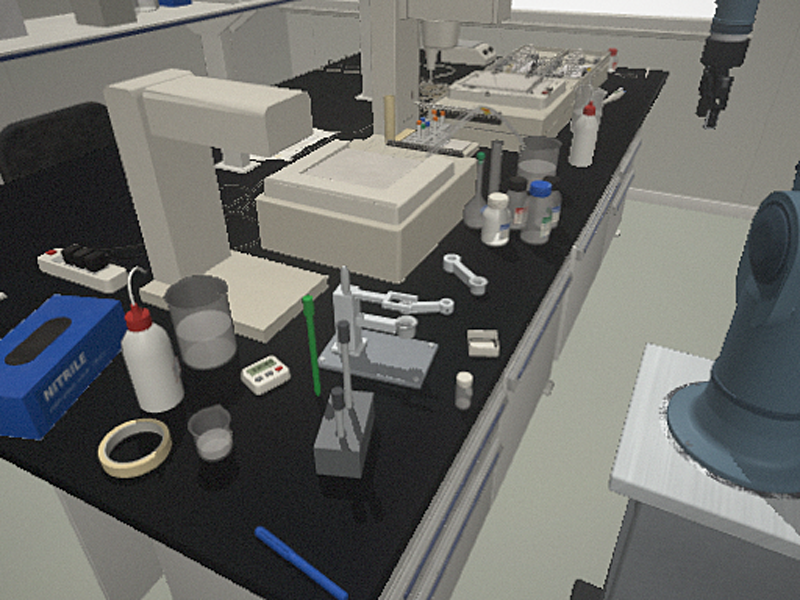

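View pics/top0.png

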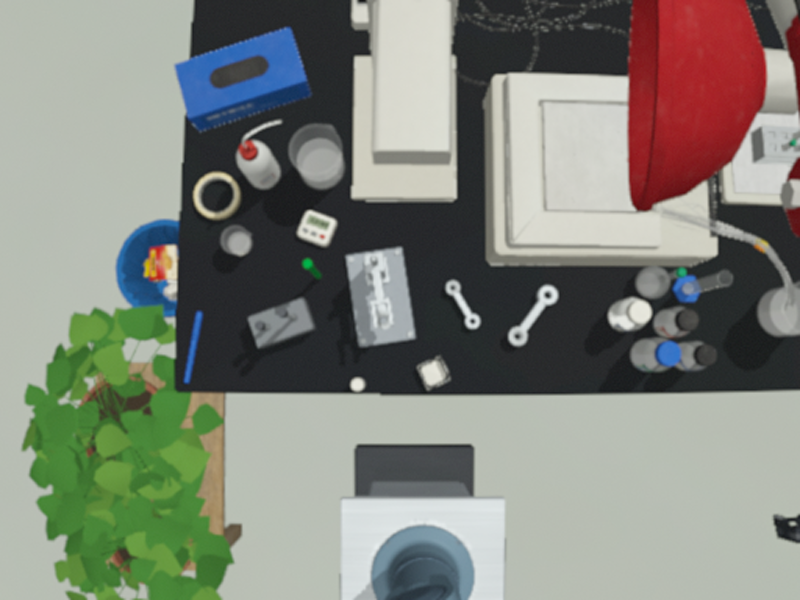

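The scene view shows the stand at about (380,330), the holder at (345,430), the long shaft's head at (343,330), and the green decoy at (310,340). In the top view (800x600) the larger guide arm runs from (518,337) to (547,295), the smaller one is at (463,305), and the stand is at (380,295).

Run:
```python
from h import *
import pickle
a=pickle.load(open('a.pkl','rb'));im,d,ci=a[1]
P=cloud(ci,d);s=512/800
hsv=cv2.cvtColor(im,cv2.COLOR_RGB2HSV)
def box(x0,y0,x1,y1):
    m=np.zeros(d.shape,np.uint8);m[int(y0*s):int(y1*s),int(x0*s):int(x1*s)]=1;return m
print('bench z',np.median(P[...,2][box(420,330,500,350)>0]))
for nm,b,th in [('guide',(495,275,570,355),110),('small',(435,272,490,335),110),('stand',(340,240,420,352),95),('holder',(240,290,325,355),60)]:
    m=((hsv[...,2]>th)&(box(*b)>0)).astype(np.uint8)
    cs,h=cv2.findContours(m,cv2.RETR_CCOMP,cv2.CHAIN_APPROX_NONE)
    i=max(range(len(cs)),key=lambda i:cv2.contourArea(cs[i]));c=cs[i]
    r=cv2.minAreaRect(c);z={'guide':.024,'small':.02,'stand':.01,'holder':.05}[nm]
    bx=onplane(ci,cv2.boxPoints(r),z)
    print(nm,np.array(r[0])/s,r[1],'ctr',bx.mean(0).round(4),'sides',np.linalg.norm(bx[1]-bx[0]).round(4),np.linalg.norm(bx[2]-bx[1]).round(4),'corners',bx[:,:2].round(4).tolist())
    for j,cc in enumerate(cs):
        if h[0][j][3]==i and cv2.contourArea(cc)>3:
            q=cc[:,0].mean(0);print('  hole',q/s,cv2.contourArea(cc),onplane(ci,q,z).round(4))
# heights of stand area
Q=P[box(340,240,420,352)>0]
for lo,hi in [(.05,.1),(.1,.115),(.115,.135),(.135,.175)]:
    q=Q[(Q[:,2]>lo)&(Q[:,2]<hi)];print(lo,hi,len(q),q.mean(0).round(4) if len(q) else '')
crop=im[int(235*s):int(360*s),int(235*s):int(575*s)]
cv2.imwrite('pics/crop1.png',cv2.resize(crop[:,:,::-1],None,fx=3.6,fy=3.6,interpolation=cv2.INTER_CUBIC))
```

```text
bench z 0.000632831737875683
guide [532.53831863 314.64338303] (13.011419296264648, 45.21390151977539) ctr [ 0.504  -0.2108  0.024 ] sides 0.1379 0.0395 corners [[0.4602, -0.1537], [0.5708, -0.2361], [0.5477, -0.2681], [0.4373, -0.1853]]
  hole [516.84027778 335.59027778] 9.5 [[ 0.4633 -0.1795  0.024 ]]
  hole [546.875   294.53125] 12.0 [[ 0.5428 -0.239   0.024 ]]
small [462.45193481 303.82215977] (34.9777946472168, 9.922778129577637) ctr [ 0.5245 -0.0753  0.02  ] sides 0.0301 0.1053 corners [[0.5626, -0.0363], [0.5777, -0.0623], [0.4862, -0.1143], [0.4713, -0.0883]]
  hole [472.32142857 320.75892857] 5.5 [[ 0.4918 -0.0942  0.02  ]]
  hole [452.00892857 287.05357143] 5.5 [[ 0.5567 -0.0552  0.02  ]]
stand [379.83198166 296.25182152] (60.062591552734375, 37.25400924682617) ctr [0.5398 0.084  0.01  ] sides 0.1134 0.1828 corners [[0.6211, 0.1544], [0.639, 0.0424], [0.4583, 0.0142], [0.4409, 0.1249]]
holder [280.60183525 321.96457386] (22.832183837890625, 40.16164779663086) ctr [0.4861 0.2692 0.05  ] sides 0.1187 0.0674 corners [[0.4981, 0.3368], [0.5375, 0.2249], [0.4741, 0.2019], [0.4348, 0.3133]]
0.05 0.1 136 [0.5107 0.0801 0.0817]
0.1 0.115 3 [0.5731 0.0788 0.1124]
0.115 0.135 308 [0.5482 0.0862 0.1252]
0.135 0.175 25 [0.5863 0.0918 0.1602]
```

View pics/crop1.png

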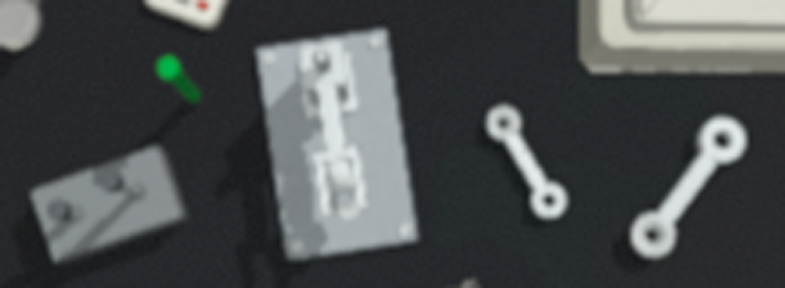

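Emit:
{"api": "step_arm", "payload": {"commands": [{"dx": 1.9,"dy": -1.4,"dz": -1,"rz": 0.7,"claw": 0},{"dx": 3.7,"dy": -2.8,"dz": -2,"rz": 1.4,"claw": 0},{"dx": 5.5,"dy": -4.2,"dz": -2.2,"rz": 2.1,"claw": 0},{"dx": 7.4,"dy": -5.6,"dz": -2.2,"rz": 2.8,"claw": 0},{"dx": 9.2,"dy": -7.2,"dz": -2.2,"rz": 3.5,"claw": 0},{"dx": 11,"dy": -8.8,"dz": -2,"rz": 4.2,"claw": 0},{"dx": 12.8,"dy": -10.5,"dz": -1.8,"rz": 4.9,"claw": 0},{"dx": 14.6,"dy": -12.1,"dz": -1.6,"rz": 5.6,"claw": 0},{"dx": 16.4,"dy": -13.7,"dz": -1.4,"rz": 6.3,"claw": 0},{"dx": 16.4,"dy": -13.7,"dz": -1.4,"rz": 6.3,"claw": 0},{"dx": 16.4,"dy": -13.7,"dz": -1.4,"rz": 6.3,"claw": 0},{"dx": 16.4,"dy": -13.7,"dz": -1.4,"rz": 6.3,"claw": 0}]}}

```text
$.commands[0]: bad value
```

Run:
```python
from h import *
st()
im,d,ci=grab('wrist','w1.png')
s=robot.read_state();Rw=np.array(ci['R']);C=-Rw.T@ci['t']
print('cam',C.round(4),'in tool',Rn.from_rotvec(s['tcp_rot']).inv().apply(C-s['ee_pos']).round(4),'view',Rw[2].round(3),np.array(ci['K'])[0,0],ci['k1'])
print('proj guide ends',proj(ci,[[.4633,-.1795,.024],[.5428,-.239,.024]]))
```

```text
t 0.1
joint_positions [ 1.2312  0.3838  0.0438  1.5994 -0.0179  1.1612 -0.0499]
ee_pos [ 0.1554 -0.6302  0.2058]
tcp_rot [-3.1163e+00 -3.7880e-01  6.0000e-04]
contact_force [-1.1058 -0.0135 -0.3196]
opening 0.0856
[[0.971, 0.24, -0.001], [0.24, -0.971, 0.002], [-0.0, -0.002, -1.0]]
cam [ 0.232  -0.6124  0.3728] in tool [ 0.0786  0.0006 -0.1668] view [-0.296 -0.07  -0.953] 332.61867309880165 -0.04055621490981862
proj guide ends [[-147.50517894 -266.60731743]
 [ -70.86672852 -345.2094621 ]]
```

View pics/w1.png

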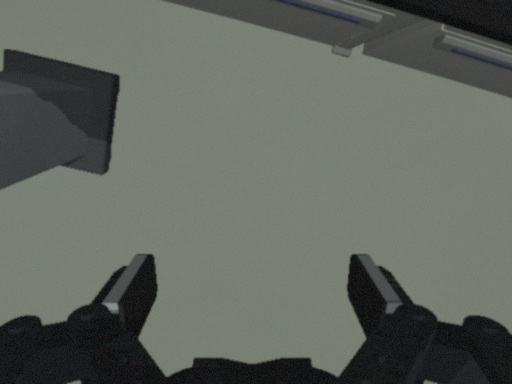

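The move was refused, so nothing has shifted. The picture shows only the floor and the fingers. I'll retry with every key filled in.

Emit:
{"api": "step_arm", "payload": {"commands": [{"dx": 1.9,"dy": -1.4,"dz": -1.0,"rx": 0.0,"ry": 0.0,"rz": 0.7,"claw": 0.0},{"dx": 3.7,"dy": -2.8,"dz": -2.0,"rx": 0.0,"ry": 0.0,"rz": 1.4,"claw": 0.0},{"dx": 5.5,"dy": -4.2,"dz": -2.2,"rx": 0.0,"ry": 0.0,"rz": 2.1,"claw": 0.0},{"dx": 7.4,"dy": -5.6,"dz": -2.2,"rx": 0.0,"ry": 0.0,"rz": 2.8,"claw": 0.0},{"dx": 9.2,"dy": -7.2,"dz": -2.2,"rx": 0.0,"ry": 0.0,"rz": 3.5,"claw": 0.0},{"dx": 11.0,"dy": -8.8,"dz": -2.0,"rx": 0.0,"ry": 0.0,"rz": 4.2,"claw": 0.0},{"dx": 12.8,"dy": -10.5,"dz": -1.8,"rx": 0.0,"ry": 0.0,"rz": 4.9,"claw": 0.0},{"dx": 14.6,"dy": -12.1,"dz": -1.6,"rx": 0.0,"ry": 0.0,"rz": 5.6,"claw": 0.0},{"dx": 16.4,"dy": -13.7,"dz": -1.4,"rx": 0.0,"ry": 0.0,"rz": 6.3,"claw": 0.0},{"dx": 16.4,"dy": -13.7,"dz": -1.4,"rx": 0.0,"ry": 0.0,"rz": 6.3,"claw": 0.0},{"dx": 16.4,"dy": -13.7,"dz": -1.4,"rx": 0.0,"ry": 0.0,"rz": 6.3,"claw": 0.0},{"dx": 16.4,"dy": -13.7,"dz": -1.4,"rx": 0.0,"ry": 0.0,"rz": 6.3,"claw": 0.0}], "force": 30}}

```text
t: 1.65
ee_pos: [0.4704, -0.2017, 0.2415]
tcp_rot: [-2.981, 0.99, 0.003]
contact_force: [-0.0, -0.1, -0.7]
opening: 0.0857
```

Run:
```python
from h import *
im,d,ci=grab('wrist','w2.png')
P=cloud(ci,d)
hsv=cv2.cvtColor(im,cv2.COLOR_RGB2HSV)
m=((hsv[...,2]>110)&(P[...,2]>.01)&(P[...,2]<.04)&(d>0)).astype(np.uint8)
m=(hsv[...,2]>110).astype(np.uint8)
cs,h=cv2.findContours(m,cv2.RETR_CCOMP,cv2.CHAIN_APPROX_NONE)
for j,c in enumerate(cs):
    A=cv2.contourArea(c)
    if A<60: continue
    (u,v),r=cv2.minEnclosingCircle(c);e=cv2.fitEllipse(c)
    print(j,'parent',h[0][j][3],A,np.round([u,v,r],1),'ell',np.round(e[0]+e[1],1),onplane(ci,e[0],.024).round(4)[0])
print(robot.read_state()['ee_pos'])
```

```text
4 parent -1 705.0 [128.7 283.3  33.2] ell [120.4 287.6  15.1  81.3] [0.4342 0.0473 0.024 ]
5 parent -1 11272.0 [ 44.  245.1  83.6] ell [ 47.1 246.5 125.5 139.3] [0.5365 0.0825 0.024 ]
9 parent -1 1338.0 [142.  181.5  42.9] ell [144.7 181.1  22.6 102.8] [ 0.5247 -0.0808  0.024 ]
12 parent -1 45557.5 [332.5 223.9 225.6] ell [375.5 251.8 192.9 440. ] [ 0.2758 -0.2558  0.024 ]
31 parent 12 353.5 [192.5 338.5  19.7] ell [190.8 336.1  13.1  38.1] [0.3161 0.0223 0.024 ]
32 parent 12 524.0 [246.  323.5  20.1] ell [245.3 325.4  19.8  36.7] [ 0.2849 -0.0513  0.024 ]
46 parent -1 2267.5 [240.5 126.5  59.7] ell [240.5 123.8  33.3 130.7] [ 0.5096 -0.2143  0.024 ]
47 parent 46 62.5 [241.  169.5   5.2] ell [241.1 169.2   8.   10.2] [ 0.4669 -0.1828  0.024 ]
48 parent 46 168.0 [240.4  83.6   7.8] ell [240.4  83.6  14.5  15. ] [ 0.5445 -0.2408  0.024 ]
51 parent -1 433.5 [468.7  71.9  21.9] ell [471.   74.6  32.4  36.5] [ 0.4007 -0.4532  0.024 ]
55 parent -1 2165.0 [441.7  61.3  28.8] ell [440.7  61.1  48.7  57.2] [ 0.4334 -0.4317  0.024 ]
57 parent -1 266.5 [ 0.  46.5 17.5] ell [ 5.4 47.2 15.1 34. ] [ 0.7311 -0.0592  0.024 ]
58 parent -1 1834.0 [501.5  40.   41.1] ell [493.9  36.9  49.   77.4] [ 0.4211 -0.4918  0.024 ]
65 parent -1 4205.5 [417.5  19.5  72.2] ell [398.3  22.4  50.9 143.4] [ 0.4949 -0.4129  0.024 ]
66 parent -1 16153.0 [126.5   7.5 126.7] ell [110.2  41.  106.8 256. ] [ 0.6637 -0.1558  0.024 ]
[ 0.47046021 -0.20171469  0.24155441]
```

View pics/w2.png

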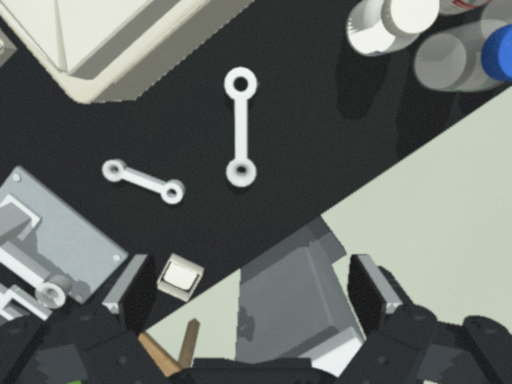

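The guide arm shows clearly. The eye is the far end at (240,84), with the large plain hole, and the flared bush is at (241,169). The web already lines up with tool x, so I'll descend and grip it.

Emit:
{"api": "step_arm", "payload": {"commands": [{"dx": 0.65,"dy": -0.27,"dz": 2.0,"rx": 0.0,"ry": 0.0,"rz": 0.0,"claw": 0.0},{"dx": 1.3,"dy": -0.53,"dz": 4.2,"rx": 0.0,"ry": 0.0,"rz": 0.0,"claw": 0.0},{"dx": 1.3,"dy": -0.53,"dz": 6.4,"rx": 0.0,"ry": 0.0,"rz": 0.0,"claw": 0.0},{"dx": 1.3,"dy": -0.53,"dz": 8.4,"rx": 0.0,"ry": 0.0,"rz": 0.0,"claw": 0.2},{"dx": 1.3,"dy": -0.53,"dz": 9.3,"rx": 0.0,"ry": 0.0,"rz": 0.0,"claw": 0.4},{"dx": 1.3,"dy": -0.53,"dz": 9.5,"rx": 0.0,"ry": 0.0,"rz": 0.0,"claw": 0.6},{"dx": 1.3,"dy": -0.53,"dz": 9.5,"rx": 0.0,"ry": 0.0,"rz": 0.0,"claw": 0.75},{"dx": 1.3,"dy": -0.53,"dz": 9.5,"rx": 0.0,"ry": 0.0,"rz": 0.0,"claw": 1.0},{"dx": 1.3,"dy": -0.53,"dz": 9.5,"rx": 0.0,"ry": 0.0,"rz": 0.0,"claw": 1.0},{"dx": 1.3,"dy": -0.53,"dz": 9.5,"rx": 0.0,"ry": 0.0,"rz": 0.0,"claw": 1.0},{"dx": 1.3,"dy": -0.53,"dz": 9.5,"rx": 0.0,"ry": 0.0,"rz": 0.0,"claw": 1.0},{"dx": 1.3,"dy": -0.53,"dz": 9.5,"rx": 0.0,"ry": 0.0,"rz": 0.0,"claw": 1.0}], "force": 50}}

```text
t: 3.2
ee_pos: [0.5042, -0.2101, 0.0041]
tcp_rot: [-2.98, 0.99, 0.002]
contact_force: [-0.0, 0.1, -0.7]
opening: -0.0004
```

Run:
```python
from h import *
st();im,d,ci=grab('wrist','w3.png')
a=grab('scene');cv2.imwrite('pics/s3.png',cv2.resize(a[0][130:230,230:360,::-1],None,fx=4,fy=4))
im=cv2.imread('pics/w3.png');c=cv2.imread('pics/s3.png')
h=np.zeros((400,520,3),np.uint8);h[:,:]=c;cv2.imwrite('pics/c3.png',np.vstack([cv2.resize(im[60:384],(520,329)),cv2.resize(h,(350,269),interpolation=3) if 0 else cv2.copyMakeBorder(cv2.resize(h,(350,269)),0,0,0,170,cv2.BORDER_CONSTANT)]))
```

```text
t 3.2
joint_positions [ 0.5208  0.4764 -0.2357  1.9702  0.1624  0.7143 -2.0251]
ee_pos [ 0.5042 -0.2101  0.0041]
tcp_rot [-2.9803e+00  9.9000e-01  2.3000e-03]
contact_force [-0.0034  0.0787 -0.7432]
opening -0.0004
[[0.801, -0.598, -0.001], [-0.598, -0.801, 0.002], [-0.002, -0.001, -1.0]]
```

View pics/c3.png

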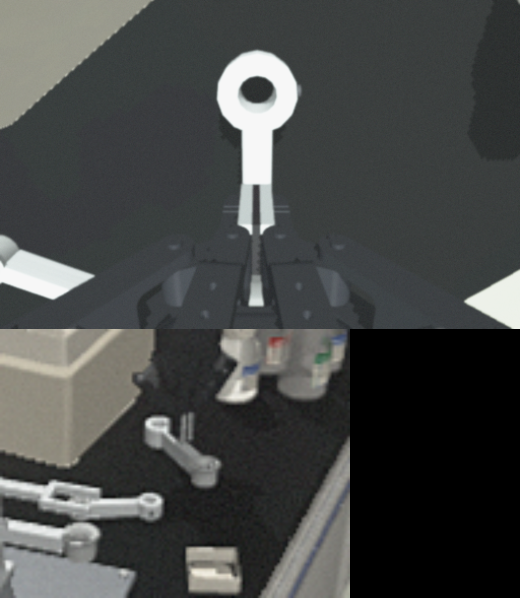

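The wrist view shows the closed fingers within the outline of the web, and the opening reads 0. I'll check the depths to see whether the fingers are beside, above or around the web.

Run:
```python
from h import *
im,d,ci=grab('wrist');P=cloud(ci,d)
T=lambda X:Rn.from_rotvec(robot.read_state()['tcp_rot']).inv().apply(X-robot.read_state()['ee_pos'])
# rows in full image: crop y*(324/329)+60, x*512/520
for cx,cy in [(257,150),(257,175),(246,195),(257,195),(268,195),(246,215),(257,215),(268,215),(240,209),(280,209),(246,230),(257,230),(268,230),(257,260),(257,295),(230,260),(280,260)]:
    u,v=int(cx*512/520),int(cy*324/329+60)
    print((cx,cy),im[v,u],'world',P[v,u].round(4),'tool mm',(T(P[v,u])*1e3).round(1))
print('tcp proj',proj(ci,robot.read_state()['ee_pos']))
```

```text
(257, 150) [247 247 247] world [ 0.5241 -0.2254  0.0236] tool mm [ 25.1   0.4 -19.7]
(257, 175) [247 247 247] world [ 0.5141 -0.218   0.0246] tool mm [ 12.7   0.4 -20.6]
(246, 195) [197 207 205] world [ 0.5166 -0.214   0.0442] tool mm [ 12.3  -4.4 -40.2]
(257, 195) [56 56 59] world [ 0.5135 -0.2175  0.0435] tool mm [ 11.9   0.3 -39.6]
(268, 195) [198 207 205] world [ 0.5109 -0.2209  0.0433] tool mm [ 11.8   4.6 -39.3]
(246, 215) [198 208 207] world [ 0.5158 -0.2139  0.0583] tool mm [ 11.6  -4.  -54.4]
(257, 215) [59 58 61] world [ 0.5135 -0.2175  0.0588] tool mm [ 11.9   0.3 -54.9]
(268, 215) [198 207 206] world [ 0.5113 -0.2206  0.0588] tool mm [ 11.9   4.1 -54.9]
(240, 209) [180 189 190] world [ 0.5177 -0.2122  0.0546] tool mm [ 12.   -6.4 -50.7]
(280, 209) [64 68 70] world [ 0.5047 -0.2225  0.0471] tool mm [  7.8   9.6 -43.2]
(246, 230) [74 78 78] world [ 0.5168 -0.2151  0.0707] tool mm [ 13.   -3.6 -66.8]
(257, 230) [92 95 98] world [ 0.5122 -0.2164  0.0663] tool mm [ 10.1   0.3 -62.4]
(268, 230) [64 68 71] world [ 0.5122 -0.2208  0.0703] tool mm [ 12.7   3.7 -66.3]
(257, 260) [83 85 87] world [ 0.5015 -0.2085  0.0661] tool mm [ -3.2   0.3 -62.1]
(257, 295) [187 197 194] world [ 0.4562 -0.1749  0.0233] tool mm [-59.5   0.5 -19.2]
(230, 260) [62 65 69] world [ 0.5192 -0.2113  0.0863] tool mm [ 12.6  -8.  -82.4]
(280, 260) [60 65 66] world [ 0.5102 -0.2233  0.0862] tool mm [ 12.6   6.9 -82.3]
tcp proj [[252.18541238 237.62896783]]
```

Run:
```python
from h import *
im,d,ci=grab('wrist');P=cloud(ci,d);s=robot.read_state()
T=Rn.from_rotvec(s['tcp_rot']).inv().apply(P.reshape(-1,3)-s['ee_pos']).reshape(P.shape)*1e3
for v in range(224,262,2): print(v,[(im[v,u,0],*T[v,u].round(0).astype(int)) for u in (236,242,246,252,258,264)])
a=grab('scene');Pa=cloud(a[2],a[1]);print(proj(a[2],[[.5042,-.2101,z] for z in(.004,.03,.06,.1)]+[[.5445,-.2408,.024],[.4669,-.1828,.024]]).round(1).tolist())
cv2.imwrite('pics/s4.png',cv2.resize(a[0][110:200,250:350,::-1],None,fx=6,fy=6,interpolation=cv2.INTER_CUBIC))
```

```text
224 [(np.uint8(45), np.int64(6), np.int64(-9), np.int64(4)), (np.uint8(247), np.int64(17), np.int64(-5), np.int64(-20)), (np.uint8(247), np.int64(79), np.int64(0), np.int64(-167)), (np.uint8(247), np.int64(17), np.int64(0), np.int64(-20)), (np.uint8(247), np.int64(17), np.int64(3), np.int64(-21)), (np.uint8(247), np.int64(17), np.int64(6), np.int64(-20))]
226 [(np.uint8(51), np.int64(6), np.int64(-9), np.int64(3)), (np.uint8(247), np.int64(16), np.int64(-5), np.int64(-21)), (np.uint8(247), np.int64(16), np.int64(-3), np.int64(-21)), (np.uint8(247), np.int64(15), np.int64(0), np.int64(-20)), (np.uint8(247), np.int64(15), np.int64(3), np.int64(-20)), (np.uint8(247), np.int64(16), np.int64(6), np.int64(-21))]
228 [(np.uint8(50), np.int64(5), np.int64(-9), np.int64(3)), (np.uint8(247), np.int64(15), np.int64(-5), np.int64(-21)), (np.uint8(247), np.int64(14), np.int64(-3), np.int64(-19)), (np.uint8(247), np.int64(15), np.int64(0), np.int64(-21)), (np.uint8(247), np.int64(15), np.int64(3), np.int64(-21)), (np.uint8(247), np.int64(15), np.int64(6), np.int64(-20))]
230 [(np.uint8(51), np.int
[... 5108 characters left out ...]
-45)), (np.uint8(198), np.int64(12), np.int64(-3), np.int64(-45)), (np.uint8(54), np.int64(12), np.int64(0), np.int64(-46)), (np.uint8(200), np.int64(12), np.int64(2), np.int64(-45)), (np.uint8(201), np.int64(12), np.int64(5), np.int64(-45))]
260 [(np.uint8(166), np.int64(12), np.int64(-7), np.int64(-46)), (np.uint8(197), np.int64(12), np.int64(-4), np.int64(-46)), (np.uint8(199), np.int64(12), np.int64(-3), np.int64(-47)), (np.uint8(59), np.int64(12), np.int64(0), np.int64(-47)), (np.uint8(199), np.int64(12), np.int64(2), np.int64(-46)), (np.uint8(198), np.int64(12), np.int64(5), np.int64(-47))]
[[295.9, 177.1], [296.3, 170.0], [296.8, 161.5], [297.5, 149.9], [288.1, 164.4], [304.3, 178.6]]
```

View pics/s4.png

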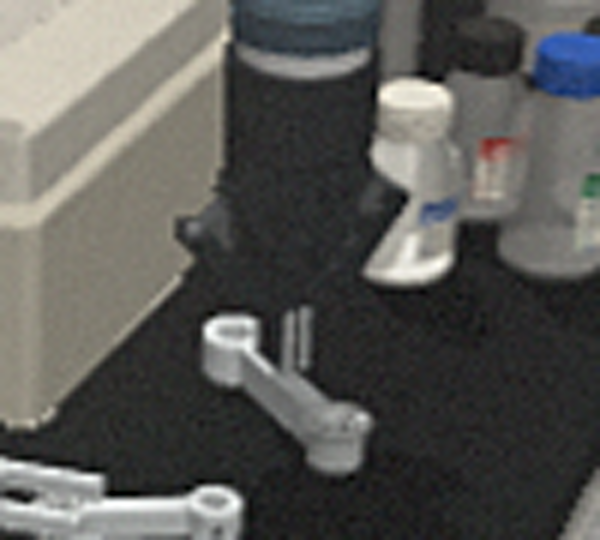

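The depth shows the shut fingers ending at tool z of about -30 mm, roughly 10 mm above the web. So the fingers really reach 30 mm less far than the stated TCP. I'll open and go lower in small steps, watching the force.

Emit:
{"api": "step_arm", "payload": {"commands": [{"dx": 0.0,"dy": 0.0,"dz": 0.0,"rx": 0.0,"ry": 0.0,"rz": 0.0,"claw": 0.4},{"dx": 0.0,"dy": 0.0,"dz": 0.0,"rx": 0.0,"ry": 0.0,"rz": 0.0,"claw": 0.4},{"dx": 0.0,"dy": 0.0,"dz": 0.0,"rx": 0.0,"ry": 0.0,"rz": 0.0,"claw": 0.4},{"dx": 0.0,"dy": 0.0,"dz": 0.15,"rx": 0.0,"ry": 0.0,"rz": 0.0,"claw": 0.4},{"dx": 0.0,"dy": 0.0,"dz": 0.3,"rx": 0.0,"ry": 0.0,"rz": 0.0,"claw": 0.4},{"dx": 0.0,"dy": 0.0,"dz": 0.3,"rx": 0.0,"ry": 0.0,"rz": 0.0,"claw": 0.4}]}}

```text
t: 4.2
ee_pos: [0.5035, -0.2099, -0.0041]
tcp_rot: [-2.98, 0.99, 0.005]
contact_force: [-0.3, 0.8, -0.0]
opening: 0.0514
```

Run:
```python
from h import *
im,d,ci=grab('wrist','w5.png');P=cloud(ci,d);s=robot.read_state()
T=Rn.from_rotvec(s['tcp_rot']).inv().apply(P.reshape(-1,3)-s['ee_pos']).reshape(P.shape)*1e3
m=(abs(T[...,0]-12)<2.5)&(abs(T[...,1])<35)&(T[...,2]>-60)&(T[...,2]<-8)&(im.max(2)<230)
for lo,hi in((-35,-1),(1,35)):
    q=T[m&(T[...,1]>lo)&(T[...,1]<hi)];print(len(q),'y',np.percentile(q[:,1],[2,98]),'z',np.percentile(q[:,2],[2,50,98,99.8]))
```

```text
658 y [-32.04459637  -6.46561142] z [-59.5856634  -47.55867028 -27.21435429 -26.33543941]
660 y [10.22293723 31.95733236] z [-59.60145977 -47.61991779 -28.37899566 -25.807338  ]
```

View pics/w5.png

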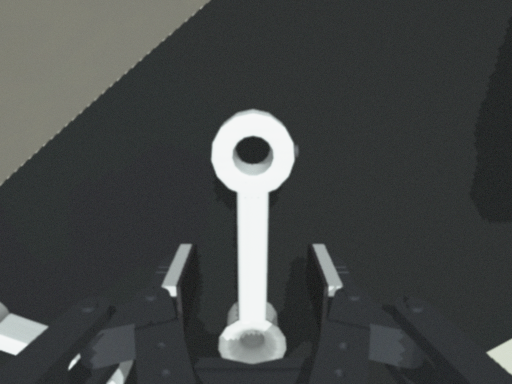

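No contact yet, and the web sits centred between the pads at columns 190 and 315. I'll keep descending and grip.

Emit:
{"api": "step_arm", "payload": {"commands": [{"dx": 0.0,"dy": 0.0,"dz": 0.2,"rx": 0.0,"ry": 0.0,"rz": 0.0,"claw": 0.4},{"dx": 0.0,"dy": 0.0,"dz": 0.4,"rx": 0.0,"ry": 0.0,"rz": 0.0,"claw": 0.4},{"dx": 0.0,"dy": 0.0,"dz": 0.55,"rx": 0.0,"ry": 0.0,"rz": 0.0,"claw": 0.4},{"dx": 0.0,"dy": 0.0,"dz": 0.7,"rx": 0.0,"ry": 0.0,"rz": 0.0,"claw": 0.4},{"dx": 0.0,"dy": 0.0,"dz": 0.7,"rx": 0.0,"ry": 0.0,"rz": 0.0,"claw": 0.6},{"dx": 0.0,"dy": 0.0,"dz": 0.7,"rx": 0.0,"ry": 0.0,"rz": 0.0,"claw": 0.7},{"dx": 0.0,"dy": 0.0,"dz": 0.7,"rx": 0.0,"ry": 0.0,"rz": 0.0,"claw": 1.0},{"dx": 0.0,"dy": 0.0,"dz": 0.7,"rx": 0.0,"ry": 0.0,"rz": 0.0,"claw": 1.0},{"dx": 0.0,"dy": 0.0,"dz": 0.7,"rx": 0.0,"ry": 0.0,"rz": 0.0,"claw": 1.0},{"dx": 0.0,"dy": 0.0,"dz": 0.7,"rx": 0.0,"ry": 0.0,"rz": 0.0,"claw": 1.0}], "force": 50}}

```text
t: 5.5
ee_pos: [0.5042, -0.2101, -0.0211]
tcp_rot: [-2.98, 0.99, 0.002]
contact_force: [-0.1, -0.2, 2.3]
opening: 0.0125
```

Gripped at an opening of 12.5 mm. I'll lift, swing over the stand and turn.

Emit:
{"api": "step_arm", "payload": {"commands": [{"dx": 0.0,"dy": 0.0,"dz": -1.0,"rx": 0.0,"ry": 0.0,"rz": 0.0,"claw": 1.0},{"dx": 0.0,"dy": 0.0,"dz": -3.0,"rx": 0.0,"ry": 0.0,"rz": 0.0,"claw": 1.0},{"dx": 0.0,"dy": 0.0,"dz": -5.0,"rx": 0.0,"ry": 0.0,"rz": 0.0,"claw": 1.0},{"dx": -0.6,"dy": -1.0,"dz": -7.0,"rx": 0.0,"ry": 0.0,"rz": -0.6,"claw": 1.0},{"dx": -1.5,"dy": -2.6,"dz": -8.2,"rx": 0.0,"ry": 0.0,"rz": -1.5,"claw": 1.0},{"dx": -2.6,"dy": -4.5,"dz": -8.4,"rx": 0.0,"ry": 0.0,"rz": -2.5,"claw": 1.0},{"dx": -3.7,"dy": -6.4,"dz": -8.4,"rx": 0.0,"ry": 0.0,"rz": -3.5,"claw": 1.0},{"dx": -4.8,"dy": -8.3,"dz": -8.4,"rx": 0.0,"ry": 0.0,"rz": -4.6,"claw": 1.0},{"dx": -5.9,"dy": -10.27,"dz": -8.4,"rx": 0.0,"ry": 0.0,"rz": -5.71,"claw": 1.0},{"dx": -5.9,"dy": -10.27,"dz": -8.4,"rx": 0.0,"ry": 0.0,"rz": -5.71,"claw": 1.0},{"dx": -5.9,"dy": -10.27,"dz": -8.4,"rx": 0.0,"ry": 0.0,"rz": -5.71,"claw": 1.0},{"dx": -5.9,"dy": -10.27,"dz": -8.4,"rx": 0.0,"ry": 0.0,"rz": -5.71,"claw": 1.0}]}}

```text
t: 7.0
ee_pos: [0.5395, 0.0812, 0.1887]
tcp_rot: [-3.132, -0.239, 0.004]
contact_force: [0.5, -1.0, -1.8]
opening: 0.0127
```

Run:
```python
from h import *
st()
im,d,ci=grab('wrist','w6.png');P=cloud(ci,d)
s=robot.read_state()
hsv=cv2.cvtColor(im,cv2.COLOR_RGB2HSV)
print('guide top z',np.median(P[130:200,246:260,2][P[130:200,246:260,2]>.15]))
a=grab('top','t6.png')
cv2.imwrite('pics/t6c.png',cv2.resize(a[0][140:240,140:290,::-1],None,fx=4,fy=4,interpolation=cv2.INTER_CUBIC))
cv2.imwrite('pics/c6.png',np.vstack([im[:,:,::-1][40:384,80:432],cv2.resize(cv2.imread('pics/t6c.png'),(352,235))]))
```

```text
t 7.0
joint_positions [ 0.2647  0.2551 -0.557   1.8444  0.1501  1.0864 -1.7667]
ee_pos [0.5395 0.0812 0.1887]
tcp_rot [-3.1319 -0.239   0.0038]
contact_force [ 0.5315 -0.9692 -1.8148]
opening 0.0127
[[0.988, 0.152, -0.002], [0.152, -0.988, 0.0], [-0.002, -0.001, -1.0]]
guide top z 0.23314996395601598
```

View pics/c6.png

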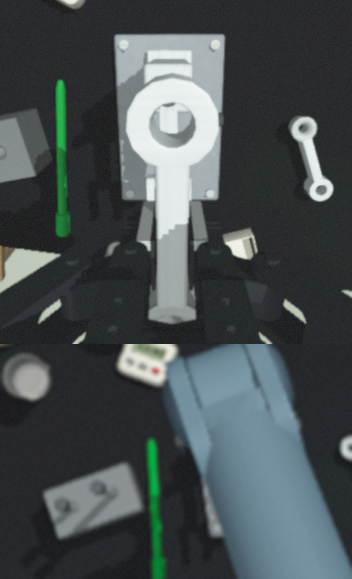

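The wrist view shows the held eye at crop (172,122) above the column. The plate is beneath it, with its screws at crop (124,45) and (214,45). I'll measure the plate, peg and eye from this picture with depth.

```bash
cat > m.py <<'E'
from h import *
def eyehole(im,d,ci,ztop):
    # top face of eye: bright ring at z~ztop -> outer circle fit
    P=cloud(ci,d);m=(abs(P[...,2]-ztop)<.006)&(d>0)
    s=robot.read_state();T=Rn.from_rotvec(s['tcp_rot']).inv().apply((P-s['ee_pos']).reshape(-1,3)).reshape(P.shape)
    m&=(T[...,0]>.028)&(abs(T[...,1])<.03)
    m=cv2.morphologyEx(m.astype(np.uint8),cv2.MORPH_OPEN,np.ones((3,3)))
    cs,h=cv2.findContours(m,cv2.RETR_CCOMP,cv2.CHAIN_APPROX_NONE);out={}
    i=max(range(len(cs)),key=lambda i:cv2.contourArea(cs[i]))
    for nm,c in [('outer',cs[i])]+[('hole',cs[j]) for j in range(len(cs)) if h[0][j][3]==i and cv2.contourArea(cs[j])>100]:
        w=onplane(ci,c[:,0],ztop)[:,:2]
        if nm=='outer':
            t=T[c[:,0,1],c[:,0,0]];w=w[t[:,0]>.04]
        A=np.c_[2*w,np.ones(len(w))];x=np.linalg.lstsq(A,(w**2).sum(1),rcond=None)[0];r=np.sqrt(x[2]+x[0]**2+x[1]**2)
        print(nm,x[:2].round(4),'r',r.round(4))
E
python3 - <<'E'
from m import *
im,d,ci=grab('wrist');P=cloud(ci,d)
eyehole(im,d,ci,.2331)
X=P.reshape(-1,3);ok=d.ravel()>0
near=ok&(np.hypot(X[:,0]-.54,X[:,1]-.084)<.13)
q=X[near&(X[:,2]>.004)&(X[:,2]<.016)];
m=((abs(P[...,2]-.01)<.006)&(np.hypot(P[...,0]-.54,P[...,1]-.084)<.12)).astype(np.uint8)
m=cv2.morphologyEx(m,cv2.MORPH_OPEN,np.ones((3,3)))
cs,_=cv2.findContours(m,0,1);c=max(cs,key=cv2.contourArea)
w=onplane(ci,c[:,0],.01)[:,:2]
r=cv2.minAreaRect((w*1000).astype(np.float32));print('plate rect',r,cv2.boxPoints(r).round(1).tolist())
th=np.radians(8.9);ex=np.array([np.cos(th),np.sin(th)]);ey=np.array([-ex[1],ex[0]])
L=(w-[.54,.084])@np.c_[ex,ey]
print('plate local extents x',L[:,0].min(),L[:,0].max(),'y',L[:,1].min(),L[:,1].max())
for sgn in(1,-1):
    k=(abs(L[:,1]-sgn*.055)<.006)&(L[:,0]>-.04);print(sgn,np.polyfit(L[k,0],L[k,1],1).round(4),k.sum())
k=(abs(L[:,0]-.09)<.006)&(abs(L[:,1])<.045);print('far edge',np.polyfit(L[k,1],L[k,0],1).round(4),k.sum())
for lo,hi in((.119,.131),(.136,.166),(.16,.175)):
    q=X[near&(X[:,2]>lo)&(X[:,2]<hi)];Q=(q[:,:2]-[.54,.084])@np.c_[ex,ey];print(lo,hi,len(q),np.percentile(Q,[2,50,98],axis=0).round(4).tolist() if len(q) else '')
E
```

```text
outer [0.5906 0.0888] r 0.0175
hole [0.5911 0.0889] r 0.008
plate rect ((541.3846435546875, 84.32827758789062), (177.33438110351562, 109.38956451416016), 8.724328994750977) [[445.3999938964844, 124.9000015258789], [462.0, 16.799999237060547], [637.2999877929688, 43.70000076293945], [620.7000122070312, 151.8000030517578]]
plate local extents x -0.0870964908012876 0.09024307649789227 y -0.054809736658844976 0.054682304928818745
1 [-0.0108  0.0541] 128
-1 [-0.0045 -0.0536] 89
far edge [0.004  0.0899] 95
0.119 0.131 1415 [[-0.0308, -0.0165], [0.0363, 0.0012], [0.0674, 0.0161]]
0.136 0.166 39 [[0.0443, -0.0044], [0.046, -0.0008], [0.0476, 0.003]]
0.16 0.175 34 [[0.0451, -0.0039], [0.0468, -0.0008], [0.0481, 0.0028]]
```

Both cameras agree on the stand: centre (0.540, 0.084), yaw about 8.7°, peg at (0.5895, 0.0913). The eye is at (0.591, 0.089), so I'll shift it 3 mm and lower it.

Emit:
{"api": "step_arm", "payload": {"commands": [{"dx": -0.04,"dy": -0.11,"dz": 0.4,"rx": 0.0,"ry": 0.0,"rz": 0.0,"claw": 1.0},{"dx": -0.04,"dy": -0.11,"dz": 0.9,"rx": 0.0,"ry": 0.0,"rz": 0.0,"claw": 1.0},{"dx": -0.04,"dy": -0.11,"dz": 1.3,"rx": 0.0,"ry": 0.0,"rz": 0.0,"claw": 1.0},{"dx": -0.04,"dy": -0.11,"dz": 1.5,"rx": 0.0,"ry": 0.0,"rz": 0.0,"claw": 1.0},{"dx": -0.04,"dy": -0.11,"dz": 1.7,"rx": 0.0,"ry": 0.0,"rz": 0.0,"claw": 1.0},{"dx": -0.04,"dy": -0.11,"dz": 1.9,"rx": 0.0,"ry": 0.0,"rz": 0.0,"claw": 1.0},{"dx": -0.04,"dy": -0.11,"dz": 2.1,"rx": 0.0,"ry": 0.0,"rz": 0.0,"claw": 1.0},{"dx": -0.04,"dy": -0.11,"dz": 2.2,"rx": 0.0,"ry": 0.0,"rz": 0.0,"claw": 1.0},{"dx": -0.04,"dy": -0.11,"dz": 2.2,"rx": 0.0,"ry": 0.0,"rz": 0.0,"claw": 1.0}]}}

```text
t: 8.28
ee_pos: [0.5385, 0.0844, 0.1341]
tcp_rot: [-3.131, -0.24, 0.002]
contact_force: [0.5, -0.9, -1.8]
opening: 0.0133
```

Run:
```python
from m import *
s=robot.read_state();print(s['ee_pos'],s['contact_force'],s['opening'])
im,d,ci=grab('wrist','w7.png');P=cloud(ci,d);ztop=s['ee_pos'][2]+.0444
eyehole(im,d,ci,ztop)
m=(P[...,2]>ztop+.004)&(np.hypot(P[...,0]-.59,P[...,1]-.091)<.015)
q=P[m];print('peg above eye',len(q),q.max(0),np.median(q,0) if len(q) else '')
```

```text
[0.53847408 0.08443971 0.13410131] [ 0.4639453  -0.91027657 -1.76073932] 0.013293480494739883
outer [0.5893 0.0918] r 0.0175
hole [0.5898 0.0918] r 0.008Traceback (most recent call last):
  File "<stdin>", line 6, in <module>
    return umr_maximum(a, axis, None, out, keepdims, initial, where)
ValueError: zero-size array to reduction operation maximum which has no identity
```

No side force, and the peg is already 14 mm into the eye. I'll lower it to the seat, then open.

Emit:
{"api": "step_arm", "payload": {"commands": [{"dx": 0.0,"dy": 0.0,"dz": 0.25,"rx": 0.0,"ry": 0.0,"rz": 0.0,"claw": 1.0},{"dx": 0.0,"dy": 0.0,"dz": 0.5,"rx": 0.0,"ry": 0.0,"rz": 0.0,"claw": 1.0},{"dx": 0.0,"dy": 0.0,"dz": 0.75,"rx": 0.0,"ry": 0.0,"rz": 0.0,"claw": 1.0},{"dx": 0.0,"dy": 0.0,"dz": 0.95,"rx": 0.0,"ry": 0.0,"rz": 0.0,"claw": 1.0},{"dx": 0.0,"dy": 0.0,"dz": 1.08,"rx": 0.0,"ry": 0.0,"rz": 0.0,"claw": 1.0},{"dx": 0.0,"dy": 0.0,"dz": 1.16,"rx": 0.0,"ry": 0.0,"rz": 0.0,"claw": 1.0},{"dx": 0.0,"dy": 0.0,"dz": 1.16,"rx": 0.0,"ry": 0.0,"rz": 0.0,"claw": 1.0}]}}

```text
t: 9.2
ee_pos: [0.5385, 0.0845, 0.1051]
tcp_rot: [-3.131, -0.24, 0.002]
contact_force: [1.1, 0.0, -2.6]
opening: 0.013
```

Seated to within about 1 mm. I'll release it, check, then back up.

Emit:
{"api": "step_arm", "payload": {"commands": [{"dx": 0.0,"dy": 0.0,"dz": 0.02,"rx": 0.0,"ry": 0.0,"rz": 0.0,"claw": 0.8},{"dx": 0.0,"dy": 0.0,"dz": 0.02,"rx": 0.0,"ry": 0.0,"rz": 0.0,"claw": 0.6},{"dx": 0.0,"dy": 0.0,"dz": 0.0,"rx": 0.0,"ry": 0.0,"rz": 0.0,"claw": 0.4},{"dx": 0.0,"dy": 0.0,"dz": 0.0,"rx": 0.0,"ry": 0.0,"rz": 0.0,"claw": 0.4},{"dx": 0.0,"dy": 0.0,"dz": -0.5,"rx": 0.0,"ry": 0.0,"rz": 0.0,"claw": 0.4},{"dx": 0.0,"dy": 0.0,"dz": -2.0,"rx": 0.0,"ry": 0.0,"rz": 0.0,"claw": 0.4},{"dx": 0.0,"dy": 0.0,"dz": -4.0,"rx": 0.0,"ry": 0.0,"rz": 0.0,"claw": 0.2},{"dx": -0.5,"dy": 0.0,"dz": -5.5,"rx": 0.0,"ry": 0.0,"rz": 0.0,"claw": 0.2},{"dx": -1.5,"dy": 0.0,"dz": -6.5,"rx": 0.0,"ry": 0.0,"rz": 0.0,"claw": 0.2},{"dx": -2.0,"dy": 0.0,"dz": -6.5,"rx": 0.0,"ry": 0.0,"rz": 0.0,"claw": 0.2},{"dx": -2.0,"dy": 0.0,"dz": -6.5,"rx": 0.0,"ry": 0.0,"rz": 0.0,"claw": 0.2}]}}

```text
t: 10.58
ee_pos: [0.4884, 0.0764, 0.2674]
tcp_rot: [-3.132, -0.24, 0.002]
contact_force: [0.3, 1.6, -0.5]
opening: 0.0683
```

Run:
```python
from m import *
import pickle
st()
im,d,ci=grab('wrist');P=cloud(ci,d)
pickle.dump((im,d,ci,robot.read_state()),open('w8.pkl','wb'))
m=(abs(P[...,2]-.149)<.006)&(np.hypot(P[...,0]-.54,P[...,1]-.084)<.085)
q=P[m];print('guide top',len(q),np.median(q[:,2]))
A=np.c_[q[:,:2],np.ones(len(q))];print('tilt',np.linalg.lstsq(A,q[:,2],rcond=None)[0].round(4))
mm=cv2.morphologyEx(m.astype(np.uint8),cv2.MORPH_OPEN,np.ones((2,2)))
cs,h=cv2.findContours(mm,cv2.RETR_CCOMP,cv2.CHAIN_APPROX_NONE)
for j,c in enumerate(cs):
    if h[0][j][3]>=0 and cv2.contourArea(c)>15: print('hole px',c[:,0].mean(0),cv2.contourArea(c),onplane(ci,c[:,0].mean(0),.149)[0].round(4))
bx=onplane(ci,cv2.boxPoints(cv2.minAreaRect(cs[max(range(len(cs)),key=lambda i:cv2.contourArea(cs[i]))])),.149)[:,:2];print('rect',bx.mean(0),bx.round(4).tolist())
cv2.imwrite('pics/c8.png',cv2.resize(im[:,:,::-1],(800,600),interpolation=cv2.INTER_CUBIC))
```

```text
t 10.575
joint_positions [ 0.3209  0.0691 -0.5775  1.8655  0.0397  1.2198 -1.6873]
ee_pos [0.4884 0.0764 0.2674]
tcp_rot [-3.1322e+00 -2.3970e-01  2.2000e-03]
contact_force [ 0.2648  1.5552 -0.4577]
opening 0.0683
[[0.988, 0.152, -0.001], [0.152, -0.988, 0.0], [-0.001, -0.0, -1.0]]
guide top 3583 0.14894930091406863
tilt [0.0063 0.0004 0.1453]
hole px [252.31111111 177.77777778] 174.5 [0.4907 0.076  0.149 ]
hole px [252.40909091  58.31818182] 418.0 [0.5886 0.091  0.149 ]
rect [0.53891249 0.08371637] [[0.6023, 0.111], [0.6076, 0.0768], [0.4759, 0.0539], [0.4698, 0.0932]]
```

View pics/c8.png

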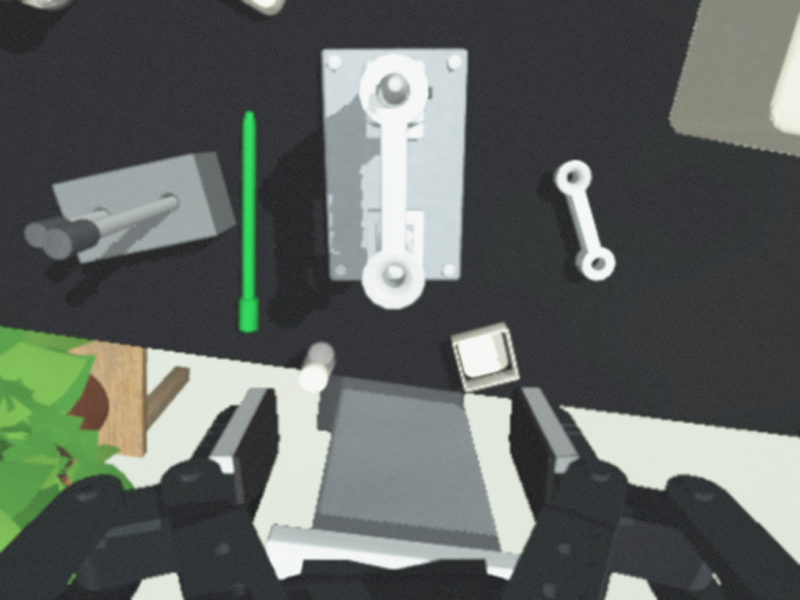

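The guide arm is seated: its top is at 0.149, the tilt is small, and the bush hole is at (0.4907, 0.0760). The stirring axis is at (0.4906, 0.0764). In this view the long shaft stands in the holder hole nearer the stand, at (170,202), with its head at (60,240). Next I'll locate its head.

Run:
```python
from m import *
import pickle
W=pickle.load(open('w8.pkl','rb'))
a=pickle.load(open('a.pkl','rb'))
for nm,(im,d,ci) in (('wrist',W[:3]),('scene',a[0]),('top',a[1])):
    P=cloud(ci,d);g=im.astype(int)
    ok=(d>0)&(np.hypot(P[...,0]-.486,P[...,1]-.265)<.09)&~(g[...,1]>g[...,0]+30)
    for lo,hi in((.06,.095),(.1,.118),(.12,.13),(.13,.155),(.165,.183),(.184,.197)):
        q=P[ok&(P[...,2]>lo)&(P[...,2]<hi)]
        if len(q)>4: print(nm,lo,hi,len(q),np.median(q,0).round(4),'mid',((q.min(0)+q.max(0))/2).round(4),'ext',np.ptp(q,0).round(4))
# silhouettes: shaft in scene 
im,d,ci=W[:3];P=cloud(ci,d)
m=(abs(P[...,2]-.05)<.005)&(np.hypot(P[...,0]-.486,P[...,1]-.265)<.09)
c=max(cv2.findContours(m.astype(np.uint8),0,1)[0],key=cv2.contourArea);w=onplane(ci,c[:,0],.05)[:,:2]
r=cv2.minAreaRect((w*1000).astype(np.float32));print('holder',r,cv2.boxPoints(r).round(1).tolist())
for hp in([170,202],[100,213]): print('hole',onplane(ci,np.array(hp)*.64,.05).round(4))
print('headtop long',onplane(ci,np.array([58,243])*.64,.19).round(4),onplane(ci,np.array([38,234])*.64,.125).round(4))
i2=a[0][0];cv2.imwrite('pics/s9.png',cv2.resize(i2[195:310,195:245,::-1],None,fx=5,fy=5,interpolation=cv2.INTER_CUBIC))
```

```text
wrist 0.06 0.095 206 [0.4951 0.2411 0.0764] mid [0.4898 0.2678 0.0775] ext [0.0214 0.0593 0.0349]
wrist 0.1 0.118 154 [0.4932 0.2426 0.1098] mid [0.4914 0.2687 0.1092] ext [0.0169 0.0604 0.0176]
wrist 0.12 0.13 234 [0.4824 0.2947 0.1251] mid [0.4851 0.271  0.125 ] ext [0.0293 0.0653 0.0098]
wrist 0.13 0.155 178 [0.4965 0.2394 0.1441] mid [0.4948 0.2415 0.1424] ext [0.0096 0.0082 0.0247]
wrist 0.165 0.183 255 [0.4974 0.2366 0.1741] mid [0.4944 0.2403 0.174 ] ext [0.0156 0.0112 0.0179]
wrist 0.184 0.197 412 [0.4946 0.2409 0.1899] mid [0.494  0.2424 0.1883] ext [0.0156 0.0163 0.0085]
scene 0.06 0.095 120 [0.4789 0.2935 0.078 ] mid [0.4846 0.2724 0.0773] ext [0.0284 0.06   0.0337]
scene 0.1 0.118 79 [0.4763 0.2982 0.1087] mid [0.4837 0.2739 0.1089] ext [0.0313 0.0593 0.0176]
scene 0.12 0.13 65 [0.4771 0.2938 0.1247] mid [0.4824 0.2731 0.1249] ext [0.029  0.0607 0.0094]
scene 0.13 0.155 45 [0.4923 0.2487 0.1422] mid [0.4938 0.2462 0.1423] ext [0.0093 0.0089 0.024 ]
scene 0.165 0.183 57 [0.4903 0.2503 0.1737] mid [0.4931 0.2473 0.1739] ext [0.0132 0.011  0.0177]
scene 0.184 0.197 45 [0.492
[... 215 characters left out ...]
  0.2657 0.1061] ext [0.0231 0.0527 0.0096]
top 0.12 0.13 25 [0.476  0.2946 0.1244] mid [0.4818 0.2711 0.125 ] ext [0.0228 0.0636 0.0094]
top 0.165 0.183 5 [0.4888 0.2375 0.1749] mid [0.4906 0.24   0.176 ] ext [0.0089 0.0059 0.0132]
top 0.184 0.197 29 [0.4934 0.2445 0.19  ] mid [0.4947 0.2441 0.1895] ext [0.0135 0.0161 0.0081]
holder ((487.3026123046875, 270.1251220703125), (61.03110885620117, 112.93733215332031), 19.547306060791016) [[439.70001220703125, 313.1000061035156], [477.3999938964844, 206.6999969482422], [535.0, 227.10000610351562], [497.20001220703125, 333.5]]
hole [[0.4964 0.2443 0.05  ]]
hole [[0.4805 0.2967 0.05  ]]
headtop long [[0.4941 0.2415 0.19  ]] [[0.4787 0.2948 0.125 ]]
```

Run:
```python
from m import *
import pickle
a=pickle.load(open('a.pkl','rb'));W=pickle.load(open('w8.pkl','rb'))
for nm,(im,d,ci) in (('scene0',a[0]),('top0',a[1]),('w8',W[:3]),('scene',grab('scene'))):
    P=cloud(ci,d);g=im.astype(int);m=(g[...,1]>g[...,0]+50)&(g[...,1]>g[...,2]+30)&(d>0)&(np.hypot(P[...,0]-.5,P[...,1]-.2)<.2)&(P[...,1]<.3)
    q=P[m];i=q[:,0].argmin();j=q[:,0].argmax();print(nm,len(q),q.min(0).round(3),q.max(0).round(3),q[i].round(3),q[j].round(3))
# clearance: palm depth from TCP
print(delta([.495,.2435,.139]))
```

```text
scene0 259 [0.569 0.198 0.003] [0.582 0.213 0.182] [0.569 0.205 0.159] [0.582 0.202 0.18 ]
top0 70 [ 0.57   0.197 -0.004] [0.616 0.238 0.186] [0.57  0.203 0.17 ] [ 0.616  0.226 -0.001]
w8 1283 [ 0.381  0.182 -0.001] [0.569 0.209 0.018] [ 0.381  0.196 -0.   ] [ 0.569  0.202 -0.001]
scene 229 [ 0.385  0.185 -0.002] [0.565 0.24  0.051] [0.385 0.198 0.016] [0.565 0.204 0.009]
(array([ 1.273, -6.561,  5.107]), array([0., 0., 0.]))
```

The green decoy is lying flat on the bench at x 0.385–0.565, y about 0.20. It stood upright at the start, and I'll keep clear of it. Now to approach the long shaft's head.

Emit:
{"api": "step_arm", "payload": {"commands": [{"dx": 0.3,"dy": -1.5,"dz": 0.0,"rx": 0.0,"ry": 0.0,"rz": 0.0,"claw": 0.2},{"dx": 0.7,"dy": -3.5,"dz": 0.2,"rx": 0.0,"ry": 0.0,"rz": 0.0,"claw": 0.2},{"dx": 1.1,"dy": -5.3,"dz": 0.6,"rx": 0.0,"ry": 0.0,"rz": 0.0,"claw": 0.2},{"dx": 1.27,"dy": -6.5,"dz": 1.0,"rx": 0.0,"ry": 0.0,"rz": 0.0,"claw": 0.2},{"dx": 1.27,"dy": -6.56,"dz": 1.2,"rx": 0.0,"ry": 0.0,"rz": 0.0,"claw": 0.2},{"dx": 1.27,"dy": -6.56,"dz": 2.5,"rx": 0.0,"ry": 0.0,"rz": 0.0,"claw": 0.4},{"dx": 1.27,"dy": -6.56,"dz": 2.5,"rx": 0.0,"ry": 0.0,"rz": 0.0,"claw": 0.4},{"dx": 1.27,"dy": -6.56,"dz": 2.5,"rx": 0.0,"ry": 0.0,"rz": 0.0,"claw": 0.4}]}}

```text
t: 11.68
ee_pos: [0.4958, 0.2425, 0.2044]
tcp_rot: [-3.132, -0.237, 0.004]
contact_force: [-0.1, -0.0, 0.9]
opening: 0.0511
```

Run:
```python
from m import *
s=robot.read_state();print(s['ee_pos'],s['opening'],s['contact_force'].round(1) if hasattr(s['contact_force'],'round') else s['contact_force'])
im,d,ci=grab('wrist','w10.png');P=cloud(ci,d)
T=Rn.from_rotvec(s['tcp_rot']).inv().apply((P-s['ee_pos']).reshape(-1,3)).reshape(P.shape)*1e3
q=P[(d>0)&(abs(P[...,2]-.19)<.004)&(np.hypot(P[...,0]-.495,P[...,1]-.243)<.02)];print('head top',len(q),((q.min(0)+q.max(0))/2).round(4),np.ptp(q,0).round(4))
g=im[...,1]
f=(abs(T[...,0]-12)<1.5)&(abs(T[...,1])<45)&(T[...,2]<-15)&(T[...,2]>-60)&(d>0)
for sg in(1,-1):
    k=T[f&(sg*T[...,1]>10)];print(sg,len(k),'tip z',np.percentile(k[:,2],[90,99]),'inner y',np.percentile(k[:,1],[1,99]))
```

```text
[0.49576992 0.24251833 0.20442185] 0.05111210487192166 [-0.1 -0.   0.9]
head top 532 [0.4944 0.2429 0.1889] [0.0156 0.0152 0.0058]
1 616 tip z [-35.10925295 -31.52571521] inner y [25.89049721 32.64516153]
-1 587 tip z [-35.12024054 -31.49724644] inner y [-31.5869337  -24.76652726]
```

Emit:
{"api": "step_arm", "payload": {"commands": [{"dx": -0.05,"dy": -0.02,"dz": 0.8,"rx": 0.0,"ry": 0.0,"rz": 0.0,"claw": 0.4},{"dx": -0.05,"dy": -0.02,"dz": 1.6,"rx": 0.0,"ry": 0.0,"rz": 0.0,"claw": 0.4},{"dx": -0.05,"dy": -0.02,"dz": 2.2,"rx": 0.0,"ry": 0.0,"rz": 0.0,"claw": 0.4},{"dx": -0.05,"dy": -0.02,"dz": 2.6,"rx": 0.0,"ry": 0.0,"rz": 0.0,"claw": 0.4},{"dx": -0.05,"dy": -0.02,"dz": 2.6,"rx": 0.0,"ry": 0.0,"rz": 0.0,"claw": 0.6},{"dx": -0.05,"dy": -0.02,"dz": 2.6,"rx": 0.0,"ry": 0.0,"rz": 0.0,"claw": 0.7},{"dx": -0.05,"dy": -0.02,"dz": 2.6,"rx": 0.0,"ry": 0.0,"rz": 0.0,"claw": 1.0},{"dx": -0.05,"dy": -0.02,"dz": 2.6,"rx": 0.0,"ry": 0.0,"rz": 0.0,"claw": 1.0},{"dx": -0.05,"dy": -0.02,"dz": 2.6,"rx": 0.0,"ry": 0.0,"rz": 0.0,"claw": 1.0},{"dx": -0.05,"dy": -0.02,"dz": 2.6,"rx": 0.0,"ry": 0.0,"rz": 0.0,"claw": 1.0}], "force": 80}}

```text
t: 12.98
ee_pos: [0.4954, 0.244, 0.141]
tcp_rot: [-3.13, -0.237, -0.0]
contact_force: [-0.4, 0.6, 5.1]
opening: 0.0137
```

Gripped. I'll lift straight out, then travel above the upper bush.

Emit:
{"api": "step_arm", "payload": {"commands": [{"dx": 0.0,"dy": 0.0,"dz": -0.5,"rx": 0.0,"ry": 0.0,"rz": 0.0,"claw": 1.0},{"dx": 0.0,"dy": 0.0,"dz": -1.5,"rx": 0.0,"ry": 0.0,"rz": 0.0,"claw": 1.0},{"dx": 0.0,"dy": 0.0,"dz": -3.0,"rx": 0.0,"ry": 0.0,"rz": 0.0,"claw": 1.0},{"dx": 0.0,"dy": 0.0,"dz": -5.0,"rx": 0.0,"ry": 0.0,"rz": 0.0,"claw": 1.0},{"dx": 0.0,"dy": 0.0,"dz": -6.8,"rx": 0.0,"ry": 0.0,"rz": 0.0,"claw": 1.0},{"dx": 0.0,"dy": 0.0,"dz": -7.2,"rx": 0.0,"ry": 0.0,"rz": 0.0,"claw": 1.0},{"dx": -0.3,"dy": 1.6,"dz": -7.2,"rx": 0.0,"ry": 0.0,"rz": 0.0,"claw": 1.0},{"dx": -0.6,"dy": 3.3,"dz": -7.2,"rx": 0.0,"ry": 0.0,"rz": 0.0,"claw": 1.0},{"dx": -0.9,"dy": 5.0,"dz": -7.2,"rx": 0.0,"ry": 0.0,"rz": 0.0,"claw": 1.0},{"dx": -1.21,"dy": 6.6,"dz": -7.2,"rx": 0.0,"ry": 0.0,"rz": 0.0,"claw": 1.0},{"dx": -1.21,"dy": 6.6,"dz": -7.2,"rx": 0.0,"ry": 0.0,"rz": 0.0,"claw": 1.0},{"dx": -1.21,"dy": 6.6,"dz": -7.2,"rx": 0.0,"ry": 0.0,"rz": 0.0,"claw": 1.0}]}}

```text
t: 14.48
ee_pos: [0.4892, 0.0761, 0.3192]
tcp_rot: [-3.13, -0.237, 0.004]
contact_force: [0.4, 0.7, -0.6]
opening: 0.0133
```

```bash
cat > sh.py <<'E'
from m import *
from scipy.optimize import least_squares
def axis_px(im,d,ci,tip):
    "edges of shaft on rows in image -> centre pixels, by depth near the expected axis"
    P=cloud(ci,d)
    m=(d>0)&(np.hypot(P[...,0]-tip[0],P[...,1]-tip[1])<.02)&(P[...,2]>tip[2]-.012)&(P[...,2]<tip[2]+.14)
    return m,P
def shaft(tip):
    out=[]
    for n in('scene','wrist'):
        im,d,ci=grab(n,n+'_sh.png');m,P=axis_px(im,d,ci,tip)
        mm=cv2.morphologyEx(m.astype(np.uint8),cv2.MORPH_OPEN,np.ones((2,2)))
        c=-np.array(ci['R']).T@ci['t']
        print(n,m.sum(),'zmin',P[m][:,2].min().round(4) if m.any() else None)
        for lo in np.arange(tip[2],tip[2]+.12,.02):
            q=P[m&(P[...,2]>lo)&(P[...,2]<lo+.02)]
            if len(q)<5: continue
            p=(q.min(0)+q.max(0))/2; md=np.median(q,0)
            v=md-c;v[2]=0;v/=np.linalg.norm(v)
            # surface centre -> axis: nearest surface is r before the axis
            l=np.array([-v[1],v[0]]);lat=(q[:,:2]-md[:2])@l
            near=np.percentile(q[:,:2]@v[:2],10)+.005
            lc=(np.percentile(lat,3)+np.percentile(lat,97))/2+md[:2]@l
            print('  z',md[2].round(3),len(q),'axis',(near*v[:2]+lc*l).round(4),'width',np.ptp(lat).round(4))
E
python3 - <<'E'
from sh import *
st();p=robot.read_state()['ee_pos'];shaft([p[0],p[1],.19])
E
```

```text
t 14.475
joint_positions [ 0.3382  0.0351 -0.5811  1.7891  0.0164  1.3252 -1.6662]
ee_pos [0.4892 0.0761 0.3192]
tcp_rot [-3.1296 -0.2371  0.0041]
contact_force [ 0.447   0.6538 -0.6286]
opening 0.0133
[[0.989, 0.151, -0.003], [0.151, -0.989, 0.003], [-0.002, -0.003, -1.0]]
scene 265 zmin 0.1897
  z 0.201 28 axis [0.4885 0.0766] width 0.0069
  z 0.221 33 axis [0.4874 0.0762] width 0.0091
  z 0.239 39 axis [0.4869 0.077 ] width 0.009
  z 0.26 41 axis [0.4873 0.0763] width 0.0089
  z 0.28 43 axis [0.4874 0.0761] width 0.0088
  z 0.3 44 axis [0.4874 0.076 ] width 0.0086
wrist 969 zmin 0.198
  z 0.204 39 axis [0.4902 0.078 ] width 0.0089
  z 0.22 79 axis [0.4899 0.0782] width 0.0093
  z 0.24 97 axis [0.4898 0.0776] width 0.0096
  z 0.261 124 axis [0.4895 0.0776] width 0.01
  z 0.281 151 axis [0.4893 0.0773] width 0.0096
  z 0.3 205 axis [0.4889 0.077 ] width 0.0098
```

Emit:
{"api": "step_arm", "payload": {"commands": [{"dx": 0.04,"dy": 0.05,"dz": 0.4,"rx": 0.0,"ry": 0.0,"rz": 0.0,"claw": 1.0},{"dx": 0.04,"dy": 0.05,"dz": 0.9,"rx": 0.0,"ry": 0.0,"rz": 0.0,"claw": 1.0},{"dx": 0.04,"dy": 0.05,"dz": 1.2,"rx": 0.0,"ry": 0.0,"rz": 0.0,"claw": 1.0},{"dx": 0.04,"dy": 0.05,"dz": 1.45,"rx": 0.0,"ry": 0.0,"rz": 0.0,"claw": 1.0},{"dx": 0.04,"dy": 0.05,"dz": 1.6,"rx": 0.0,"ry": 0.0,"rz": 0.0,"claw": 1.0},{"dx": 0.04,"dy": 0.05,"dz": 1.75,"rx": 0.0,"ry": 0.0,"rz": 0.0,"claw": 1.0},{"dx": 0.04,"dy": 0.05,"dz": 1.9,"rx": 0.0,"ry": 0.0,"rz": 0.0,"claw": 1.0},{"dx": 0.04,"dy": 0.05,"dz": 2.05,"rx": 0.0,"ry": 0.0,"rz": 0.0,"claw": 1.0},{"dx": 0.04,"dy": 0.05,"dz": 2.2,"rx": 0.0,"ry": 0.0,"rz": 0.0,"claw": 1.0},{"dx": 0.04,"dy": 0.05,"dz": 2.3,"rx": 0.0,"ry": 0.0,"rz": 0.0,"claw": 1.0},{"dx": 0.04,"dy": 0.05,"dz": 2.3,"rx": 0.0,"ry": 0.0,"rz": 0.0,"claw": 1.0}]}}

```text
t: 15.95
ee_pos: [0.4906, 0.0765, 0.2621]
tcp_rot: [-3.129, -0.241, 0.003]
contact_force: [-0.1, 0.6, -1.7]
opening: 0.0133
```

Run:
```python
from sh import *
p=robot.read_state()['ee_pos'];shaft([p[0],p[1],.155])
w=cv2.imread('pics/wrist_sh.png')[20:300,140:400];s=cv2.imread('pics/scene_sh.png')[150:270,195:305]
cv2.imwrite('pics/c11.png',np.hstack([cv2.resize(w,(390,420),interpolation=2),cv2.resize(s,(385,420),interpolation=2)]))
```

```text
scene 352 zmin 0.1433
  z 0.165 30 axis [0.4881 0.0774] width 0.0071
  z 0.186 30 axis [0.4882 0.0772] width 0.0069
  z 0.205 31 axis [0.4883 0.077 ] width 0.0069
  z 0.225 31 axis [0.4887 0.076 ] width 0.0068
  z 0.246 34 axis [0.4884 0.0766] width 0.0089
  z 0.265 40 axis [0.4877 0.0755] width 0.0088
  z 0.289 54 axis [0.4857 0.0854] width 0.026
wrist 2473 zmin 0.143
  z 0.165 80 axis [0.4911 0.0777] width 0.0093
  z 0.186 101 axis [0.491  0.0771] width 0.0095
  z 0.206 125 axis [0.4906 0.0771] width 0.01
  z 0.226 155 axis [0.4904 0.0767] width 0.0095
  z 0.245 213 axis [0.4902 0.0765] width 0.0098
  z 0.266 287 axis [0.49   0.0763] width 0.0098
  z 0.291 560 axis [0.4974 0.0779] width 0.0367
```

View pics/c11.png

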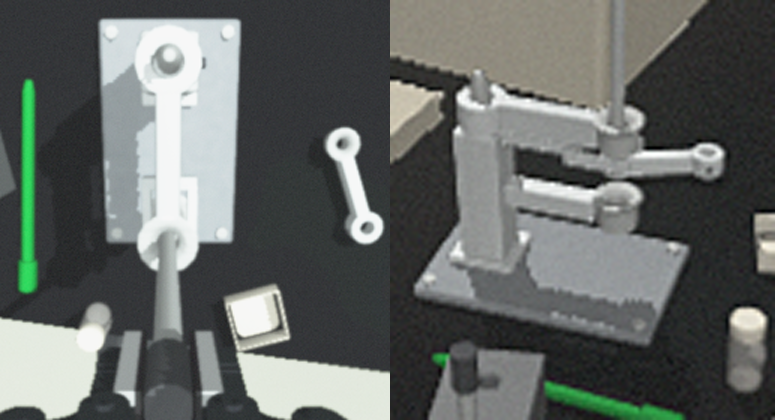

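The picture shows the guide flat on the peg at (170,55) and the shaft entering the upper bush at (168,240). The force is near zero, so I'll go on down to the lower bush.

Emit:
{"api": "step_arm", "payload": {"commands": [{"dx": 0.0,"dy": 0.0,"dz": 0.3,"rx": 0.0,"ry": 0.0,"rz": 0.0,"claw": 1.0},{"dx": 0.0,"dy": 0.0,"dz": 0.6,"rx": 0.0,"ry": 0.0,"rz": 0.0,"claw": 1.0},{"dx": 0.0,"dy": 0.0,"dz": 0.9,"rx": 0.0,"ry": 0.0,"rz": 0.0,"claw": 1.0},{"dx": 0.0,"dy": 0.0,"dz": 1.2,"rx": 0.0,"ry": 0.0,"rz": 0.0,"claw": 1.0},{"dx": 0.0,"dy": 0.0,"dz": 1.5,"rx": 0.0,"ry": 0.0,"rz": 0.0,"claw": 1.0},{"dx": 0.0,"dy": 0.0,"dz": 1.7,"rx": 0.0,"ry": 0.0,"rz": 0.0,"claw": 1.0},{"dx": 0.0,"dy": 0.0,"dz": 1.85,"rx": 0.0,"ry": 0.0,"rz": 0.0,"claw": 1.0},{"dx": 0.0,"dy": 0.0,"dz": 2.0,"rx": 0.0,"ry": 0.0,"rz": 0.0,"claw": 1.0},{"dx": 0.0,"dy": 0.0,"dz": 2.15,"rx": 0.0,"ry": 0.0,"rz": 0.0,"claw": 1.0},{"dx": 0.0,"dy": 0.0,"dz": 2.3,"rx": 0.0,"ry": 0.0,"rz": 0.0,"claw": 1.0},{"dx": 0.0,"dy": 0.0,"dz": 2.3,"rx": 0.0,"ry": 0.0,"rz": 0.0,"claw": 1.0}]}}

```text
t: 17.42
ee_pos: [0.4903, 0.0766, 0.2045]
tcp_rot: [-3.129, -0.242, 0.003]
contact_force: [0.3, 0.5, -0.6]
opening: 0.0134
```

Emit:
{"api": "step_arm", "payload": {"commands": [{"dx": 0.0,"dy": 0.0,"dz": 0.2,"rx": 0.0,"ry": 0.0,"rz": 0.0,"claw": 1.0},{"dx": 0.0,"dy": 0.0,"dz": 0.4,"rx": 0.0,"ry": 0.0,"rz": 0.0,"claw": 1.0},{"dx": 0.0,"dy": 0.0,"dz": 0.6,"rx": 0.0,"ry": 0.0,"rz": 0.0,"claw": 1.0},{"dx": 0.0,"dy": 0.0,"dz": 0.8,"rx": 0.0,"ry": 0.0,"rz": 0.0,"claw": 1.0},{"dx": 0.0,"dy": 0.0,"dz": 1.0,"rx": 0.0,"ry": 0.0,"rz": 0.0,"claw": 1.0},{"dx": 0.0,"dy": 0.0,"dz": 1.2,"rx": 0.0,"ry": 0.0,"rz": 0.0,"claw": 1.0},{"dx": 0.0,"dy": 0.0,"dz": 1.4,"rx": 0.0,"ry": 0.0,"rz": 0.0,"claw": 1.0},{"dx": 0.0,"dy": 0.0,"dz": 1.55,"rx": 0.0,"ry": 0.0,"rz": 0.0,"claw": 1.0},{"dx": 0.0,"dy": 0.0,"dz": 1.55,"rx": 0.0,"ry": 0.0,"rz": 0.0,"claw": 1.0},{"dx": 0.0,"dy": 0.0,"dz": 1.55,"rx": 0.0,"ry": 0.0,"rz": 0.0,"claw": 1.0}]}}

```text
t: 18.68
ee_pos: [0.4903, 0.0767, 0.1659]
tcp_rot: [-3.129, -0.241, 0.003]
contact_force: [0.1, -0.4, -2.0]
opening: 0.0133
```

Run:
```python
from sh import *
st();im,d,ci=grab('scene','s12.png');P=cloud(ci,d)
m=(d>0)&(np.hypot(P[...,0]-.49,P[...,1]-.076)<.02)
for lo,hi in((.014,.03),(.03,.045),(.045,.058)):
    q=P[m&(P[...,2]>lo)&(P[...,2]<hi)];print(lo,hi,len(q),q.min(0).round(4) if len(q) else '',np.median(q,0).round(4) if len(q) else '')
q=P[m&(abs(P[...,1]-.08)<.02)&(P[...,2]>.147)&(P[...,2]<.2)];print('upper',len(q))
cs=im[150:290,185:315,::-1]
cv2.imwrite('pics/c12.png',cv2.resize(cs,None,fx=4.2,fy=4.2,interpolation=2))
w=grab('wrist');Pw=cloud(w[2],w[1]);k=(abs(Pw[...,2]-.149)<.005)&(np.hypot(Pw[...,0]-.54,Pw[...,1]-.084)<.075)
print('guide top',k.sum(),np.median(Pw[k][:,2]),np.linalg.lstsq(np.c_[Pw[k][:,:2],np.ones(k.sum())],Pw[k][:,2],rcond=None)[0].round(3))
```

```text
t 18.675
joint_positions [ 0.3027  0.1848 -0.584   1.9764  0.1157  1.0148 -1.7515]
ee_pos [0.4903 0.0767 0.1659]
tcp_rot [-3.1293e+00 -2.4150e-01  3.1000e-03]
contact_force [ 0.1295 -0.4378 -2.0432]
opening 0.0133
[[0.988, 0.153, -0.002], [0.153, -0.988, 0.003], [-0.002, -0.003, -1.0]]
0.014 0.03 0  
0.03 0.045 9 [0.4848 0.0761 0.0362] [0.4877 0.0796 0.0418]
0.045 0.058 10 [0.4847 0.0748 0.046 ] [0.4872 0.0812 0.05  ]
upper 169
guide top 7748 0.14899759531333429 [0.004 0.001 0.146]
```

View pics/c12.png

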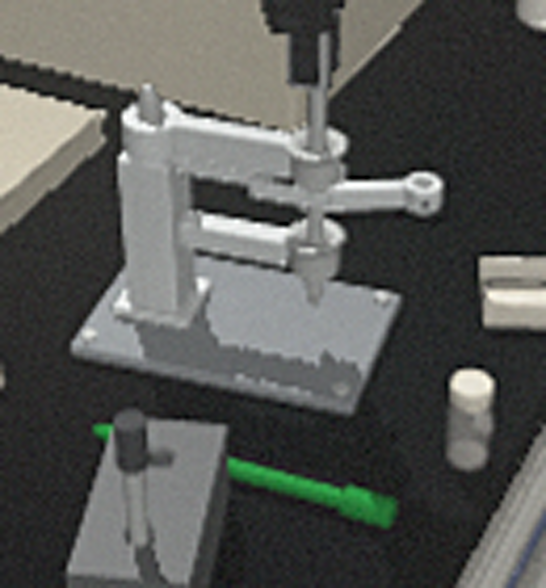

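The shaft passes through both bushes, and its tip sits about 35 mm above the bench at (315,300), clear of the plate. The guide is flat on the peg and the short shaft is still in the holder. I'll hand in.

Run:
```python
from h import *
s=robot.read_state();print(s['t'],s['dq'],s['contact_force'])
print(ticket.job_done())
```

```text
18.775 [ 0.00067916 -0.00241188 -0.00014851  0.00047404 -0.00031845 -0.00056755
 -0.00241825] [ 0.07042322 -1.11999272 -1.35576734]
the job is handed in; nothing more can be done
None
```

The job is handed in at about 18.8 s, well inside the 72 s limit. I hung the guide arm on the peg and released it, then threaded the long shaft from above through both bushes. The arm is still holding it there.

**Last checks:**
- **Guide arm:** its top is level at 0.149 m, so it is seated. The bush is within about 1 mm of the stirring axis.
- **Long shaft:** gripped at 80 N and tilted about 0.01 rad as last measured, just before the final descent. The tip is about 35 mm above the bench, or 25 mm above the base plate. Wrist force is about 2 N and the arm is still.
- **Other things on the bench:** the short shaft is still in the holder. The vial and the weighing boat look unmoved, but I never re-measured their positions or checked the timer.

**What failed or disagreed:**
- **First call refused:** it left out the rx and ry values. It cost no motion.
- **First grasp missed:** the shut fingers end about 30 mm short of the stated TCP. Depth readings showed this, and I gripped lower from then on.
- **Cameras differ:** the scene and wrist views of the shaft differ by 2–3 mm in x, so I averaged them to line it up over the bush.
- **Green decoy shaft:** it stood upright at the start but was lying on the bench by about t = 7 s. I don't know whether it toppled by itself or was touched. It did not fall off.

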